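Pry open the seal-stone display case

ROBOT

A 6-joint arm with a two-finger parallel gripper is mounted at the origin on the work surface. World frame = base frame: x ahead of the robot, y to its left, z up, the work surface at z = 0. Lengths are in mm, angles in rad, forces in N, time in s.
With the tool pointing down it reaches from about 425 to 925 mm from the base axis. Payload 12.5 kg.
Tool frame: the origin (TCP) lies between the finger pads; the fingertips stand bot.nose_length ahead of it and the grasp point (between the pads) lies 2 mm behind it (bot.nose_length is the distance from the TCP to the fingertips, in mm); z points along the fingers, y is the line along which they close (so a half turn about z gives the same grasp; the last joint's range is limited). The gripper opens to 85 mm and grips with 20 to 120 N. Pads are 22 mm wide; open, the fingers measure 114 mm over their backs; the gripper's body (76 mm by 85 mm) begins 54 mm behind the grasp point. The pads swing forward as they close: fully open they stand 13 mm farther back than shut.
Start: joints at [-1.283, 0.491, 1.559, -0, 1.092, -0.106], TCP at [239.837, -577.17, 211.427] pointing down, gripper open.
Joint ranges: [-3.1, 3.1], [-0.84, 2.19], [0.05, 2.79], [-1.13, 4.28], [0.06, 2.93], [-2.69, 2.69]. Speed limits (rad/s): [2.22, 2.22, 2.79, 3.14, 3.14, 3.14].

INTERFACE

Orientations are given as a unit quaternion [w, x, y, z].
In Python, from station import bot gives the robot as it stands. The module is installed in compiled form; this text tells all that it offers.
- The arm moves only by the tool apply_moves, never from a script. Its argument "motion" is a list that holds one entry, the list of rows, each a list of 7 numbers: the shift along the world's x, y, z scaled (see below), then the turn, a rotation vector about the world's x, y, z scaled (see below), then the opening, from 0 (shut) to 1 (fully open). In form: [[[tx, ty, tz, wx, wy, wz, fingers], ...]]. A call has 1 to 12 rows; each row shifts and turns the commanded pose from where the row before left it; what a row does not reach is not made up. The controller multiplies each number of a shift by 0.5 m and each number of a turn by pi/2 rad. A row lasts 1/10 s, in which the tool goes at most 50 mm and 8.59 degrees, less where a joint would pass 70% of its speed; a pose out of reach is approached as far as the arm can. A call with a number of a shift or a turn outside -1 to 1 is refused whole. A call with a gripper value outside its range is refused whole. The fingers move at their own pace and stop on an object; "newtons" is the grip in N (left out, the last holds). Time passes only in rows, so rows that do not move let the fingers close. It gives the time, the measured TCP pose, the force, the opening and the grip force at its end, in the units of the state.
- bot.get_state(): the state, without advancing time (a new reading comes with each control period).
- bot.get_image(name): name is "scene" or "top" or "wrist"; returns the picture (400x640x3 uint8, red, green, blue); there is no depth.
- bot.calibration(name): a dict with "fov_y" (degrees; the focal length in pixels is half the picture's height over the tangent of half this angle, whatever the lens; pixels are square), "cx", "cy" (the principal point, pixels), "eye" and "orientation" of the camera in the world. Camera axes: x right, y down, z forward; pixel columns grow to the right and rows downward; lengths in mm; the calibration is good to about 2 mm. A picture is of the moment at which its call begins: read the wrist's pose just before it. calibration takes no time and is no camera call; for the wrist camera it gives the pose at the moment of the call.
- bot.job_done(): hands the job in; it is judged then, once.
The state is a dict: "clock": time; "q": joint angles; "qvel": joint speeds; "joint_efforts": joint torques, N m; "tool_pos": TCP position; "ee_rot": TCP orientation; "ft_force": force on the tool from outside, world axes, zero at the start; "wrist_torque": the same for the moment, N m; "finger_gap": opening from 0.0 (shut) to 1.0 (fully open); "grip_force": force on a finger pad.
Only numpy, scipy, OpenCV 4.12 (cv2) and the standard library are available. Lean on these libraries where they do the work, as an engineer would, in place of code of your own. Each camera call takes 0.05 s, during which the arm holds its last target. There are 200 camera calls.

TASK

The sloping glazed lid of the display case has no handle and sits tight. Feel along under its front edge with the blade of the mounting knife for the one narrow slot (left, middle or right), slip the blade in and gently lever the lid up with it, keeping fingers and gripper off the lid until it has come well clear of the case. Then swing the lid wide open, at least 65 degrees from shut, so that it stays up by itself, lay the knife back flat on its wooden pad, and leave the ink stone, water cup and paperweight where they are.

Things in the scene. Friction and masses are not known exactly. Their poses are not given: they have to be found in the camera images.
- case: Fixed dark wooden plinth of the display case, 115 x 190 mm footprint. Origin on the counter, centre of the plinth's front lower edge; x from front to back, y along its width, z up. The front roughly faces the robot. The tray is mounted on it, tilted.
- tray: Dark red lacquered box fixed on the plinth, 130 (x) x 200 (y) x 50 mm (z), front wall 16 mm thick. Origin: middle of the lower front edge; x runs back along the slope, climbing 35 degrees, and is the way into the slot; y along the width; z square to the shut lid, leaning to the robot. Stones lie inside; none stands higher than 22 mm above the tray's underside.
- rim (a point): Middle of the tray's front face at the slot's half height, about 111 mm above the counter; axes as the tray. The one pry slot is a notch in the front wall's top, 44 mm wide (y), 6 mm high (z), 16 mm through, roofed by the shut lid's front rail; it is centred 55 mm to the +y side of this point, or at it, or 55 mm to the -y side. A blade stopped less than 8 mm in has met solid rim.
- lid (a joint): Lid opening, rad: 0 shut, 1.4 at its stop. Dark red wooden frame (rails 16 mm wide, 12 mm thick) with a clear pane, 130 x 200 mm, about 0.3 kg (varies), hinged along the tray's far upper edge, flush with the tray's outside all round, no handle. The hinge is stiff: the lid stays at any angle and takes about 3 to 4.5 N at the front edge to lift.
- lid_edge (a point): Middle of the lower front edge of the lid, on the lid: with the lid shut, 3 mm above the rim point along the tray's z. Axes of the lid: x from this edge to the hinge line, which lies 130 mm along +x at the same z and is parallel to y; z out of the lid's outer face.
- knife: Loose mounting knife, 70 g, lying flat: wooden handle 90 long (x), 14 wide (y), 20 mm high (z), brass ferrule, and a stiff straight steel blade 70 long, 18 wide, 2 mm thick, out of the handle's +x end, its flat level, at half the handle's height. Origin: centre of the handle's underside; x points to the blade's tip, z up. Blade points roughly away from the robot.
- knife_tip (a point): Tip of the blade, 115 mm along the knife's +x from its origin and 10 mm above the handle's underside. Axes as the knife. Held lightly or far back on the handle, the knife can turn in the grip when levering.
- pad: Fixed flat wooden pad the knife lies on, 210 mm (x) x 80 mm (y) x 10 mm thick. Origin at the centre of its underside, on the counter; the knife's origin starts near the middle of the pad. It is on the left or on the right of the case.
- inkstone: Loose round black ink stone, 106 mm across, 25 mm high, on the other side of the case from the pad. Origin at the centre of its underside. Not to be disturbed.
- water_cup: Loose blue ceramic cup, 64 mm across, 55 mm high. Origin at the centre of its underside. Not to be disturbed.
- paperweight: Loose dark wooden bar, 160 x 24 x 18 mm. Origin at the centre of its underside. Not to be disturbed.
There are look-alikes about, which are no part of the job. Leave any purple look-alike of the knife alone.

How it is judged:
By the outcome, as a careful person would: the job done as asked, in the order asked, and still so for the second after the job is handed in, with the robot touching nothing.
It also fails if it takes over 64 s, if anything falls off the work surface, if the arm or the gripper's body presses on something with over 40 N, if the wrist force passes 120 N, or if a joint passes its speed limit or range.

## Working session

There is one attempt and no reset: what is moved stays moved. The work goes in short steps, Python scripts to look and compute and a tool call to move; the robot and the scene stay as the last step left them, time stands still between calls to the robot, and variables do not carry over. Pictures are saved under pics/ and viewed, at most 10 in all, crops included, and the job is handed in when it is done.

Besides the shell and the picture viewer there is one more tool, called after "Emit:" as name(argument=value, ...), one argument or row to a line, values as JSON. apply_moves: Moves the arm, as the interface text tells. Shifts and turns lie within -1 to 1; 1 stands for 0.5 m of shift or pi/2 rad of turn. Its arguments: {"type":"object","properties":{"motion":{"type":"array","items":{"type":"array","items":{"type":"array","items":{"type":"number","minimum":-1,"maximum":1}}}},"newtons":{"type":"number"}},"required":["motion"]}

```bash
mkdir -p pics
python3 - <<'E'
from station import bot
import cv2
print(bot.get_state(), bot.nose_length)
for n in("scene","top","wrist"):
    print(n,bot.calibration(n)); cv2.imwrite(f"pics/{n}0.png",bot.get_image(n)[:,:,::-1])
E
```

```text
{'clock': 0.0, 'q': array([-1.28260780e+00,  4.91596351e-01,  1.55943339e+00,  1.05159541e-05,
        1.09169932e+00, -1.05604907e-01]), 'qvel': array([ 6.91159553e-04, -9.95928676e-04,  6.40590988e-06, -1.17858702e-03,
       -7.81738607e-05, -1.09127482e-03]), 'joint_efforts': array([-2.27343560e-03, -6.18452239e+01, -2.61598760e+01, -2.22562162e-04,
        3.97863536e-03,  1.57872768e-05]), 'tool_pos': array([ 239.76124289, -576.92402034,  210.81042363]), 'ee_rot': array([-5.66259792e-04,  9.80678701e-01,  1.95624544e-01, -4.71548561e-05]), 'ft_force': array([-0.7952509 ,  0.30550474, -0.57671312]), 'wrist_torque': array([-0.00835372,  0.0100236 ,  0.05223018]), 'grip_force': 0.0, 'finger_gap': 0.9963677492910707} 17.0
scene {'fov_y': 52.009402905165956, 'cx': 311.7173256155097, 'cy': 195.0062975541679, 'eye': array([ 951.79486071, -489.45701837,  890.30442586]), 'orientation': array([-0.31974539,  0.89291228,  0.29734574, -0.10980005])}
top {'fov_y': 50.90607470330836, 'cx': 324.4489602394051, 'cy': 195.78276950131442, 'eye': array([ 466.05576503,   -7.23028024, 1201.99524651]), 'orientation': array([-0.033808  ,  0.71271769, -0.69986243,  0.03291053])}
wrist {'fov_y': 69.31206086391738, 'cx': 316.60165245615394, 'cy': 196.39907601526136, 'eye': array([ 310.88009744, -547.39011096,  372.6449879 ]), 'orientation': array([ 0.12643643,  0.82190512, -0.54888183, -0.08493844])}
```

View pics/top0.png

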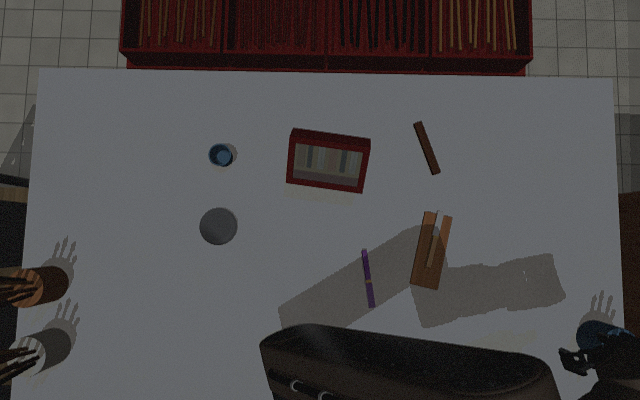

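View pics/scene0.png

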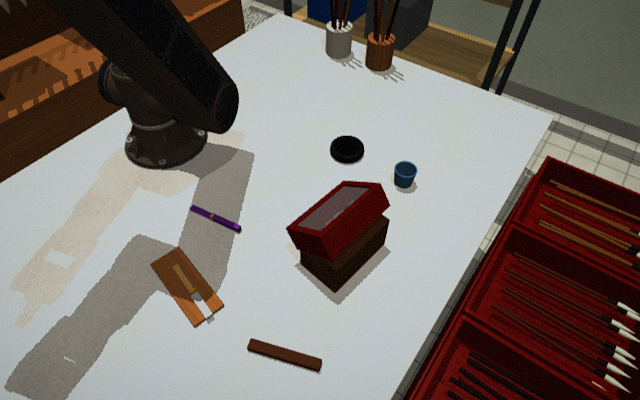

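The top view shows the case at about (329,160), the pad with the knife at (432,250), the purple look-alike at (368,278), the cup at (222,155), the ink stone at (218,226) and the paperweight at (427,148). The scene view confirms the lid slopes up away from the robot. Next I'll enlarge the case and pad.

Run:
```python
import cv2,numpy as np
t=cv2.imread("pics/top0.png");s=cv2.imread("pics/scene0.png")
f=lambda im,x,y,w,h,k:cv2.convertScaleAbs(cv2.resize(im[y:y+h,x:x+w],None,fx=k,fy=k,interpolation=cv2.INTER_CUBIC),alpha=1.7)
a=f(t,280,120,100,80,4);b=f(t,395,200,70,100,4)[:320]
c=f(t,400,205,65,90,6)
A=f(t,280,120,100,75,4)
P=f(t,400,205,65,90,6)
S=f(s,280,170,120,130,4); 
can=np.zeros((600,800,3),np.uint8); can[:300,:400]=A; can[:540,400:790]=P
can[300:600,:400]=cv2.resize(f(s,140,240,100,75,4),(400,300))
cv2.imwrite("pics/c1.png",can)
```

```text
(no output)
```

View pics/c1.png

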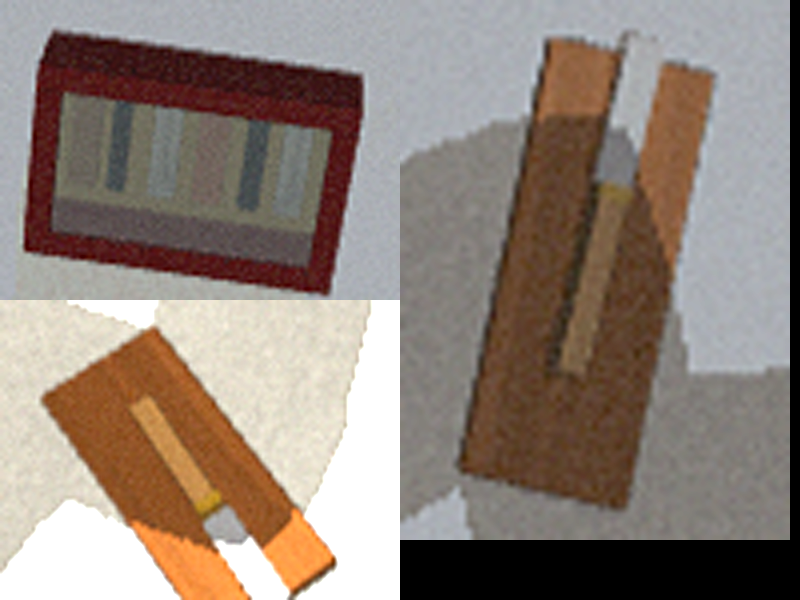

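```bash
cat > h.py <<'E'
import numpy as np, cv2
from scipy.spatial.transform import Rotation as R
def Q(q): return R.from_quat([q[1],q[2],q[3],q[0]])
def K(c): return 200/np.tan(np.radians(c["fov_y"]/2))
def proj(c,P):
    p=Q(c["orientation"]).inv().apply(np.atleast_2d(P)-c["eye"])
    return p[:,:2]/p[:,2:]*K(c)+[c["cx"],c["cy"]]
def ray(c,uv,z):
    uv=np.atleast_2d(uv); f=K(c)
    d=Q(c["orientation"]).apply(np.c_[(uv-[c["cx"],c["cy"]])/f,np.ones(len(uv))])
    return c["eye"]+d*((z-c["eye"][2])/d[:,2])[:,None]
def trayR(yaw): return R.from_euler("ZY",[yaw,-np.radians(35)])
def lidpts(x,y,yaw,z=111):  # rim pose -> lid outer face corners FL FR BR BL
    L=np.array([[0,100,15],[0,-100,15],[130,-100,15],[130,100,15]])
    return trayR(yaw).apply(L)+[x,y,z]
E
python3 - <<'E'
from h import *
from station import bot
from scipy.optimize import least_squares
t=bot.calibration("top");s=bot.calibration("scene")
uv=np.array([[25,252],[328,294],[362,106],[45,68]])/4+[280,120]-.4
r=least_squares(lambda p:(proj(t,lidpts(*p))-uv).ravel(),[600,0,0]);p=r.x
print("rim",p,r.fun.reshape(-1,2).round(2))
P=np.array([[573,372],[600,280],[615,190],[642,36]])-[400,0];P=P/6+[400,205]-.4
print("knife",ray(t,P[:2],30).round(1),ray(t,P[2:],20).round(1))
C=np.array([[548,38],[713,73],[628,508],[462,470]])-[400,0];C=C/6+[400,205]-.4
c=ray(t,C,10);print("pad",c.round(1),c.mean(0),np.linalg.norm(np.diff(c,axis=0),axis=1))
for n,a,z in(("cup",(222,155),30),("ink",(218,226),25),("pw",(427,148),18),("purple",(368,278),20)):print(n,ray(t,a,z).round())
im=cv2.imread("pics/scene0.png");im=im[150:310,250:420]
k=3.5;im=cv2.resize(im,None,fx=k,fy=k,interpolation=cv2.INTER_CUBIC)
q=((proj(s,lidpts(*p))-[250,150]+.5)*k).astype(int)
cv2.polylines(im,[q.reshape(-1,1,2)],True,(0,255,0),1)
cv2.imwrite("pics/c2.png",im);print(q.tolist())
E
```

```text
rim [ 5.97159861e+02 -4.70103682e+00 -1.17471707e-01] [[-0.04  0.1 ]
 [ 0.92  0.  ]
 [ 0.74  0.66]
 [-1.57 -0.78]]
knife [[ 386.1 -295.    30. ]
 [ 428.3 -307.6   30. ]] [[ 469.8 -317.5   20. ]
 [ 541.9 -330.6   20. ]]
pad [[ 540.8 -288.9   10. ]
 [ 525.7 -366.7   10. ]
 [ 322.6 -325.1   10. ]
 [ 338.6 -248.    10. ]] [ 431.95400746 -307.18038032   10.        ] [ 79.35064733 207.26066418  78.80635284]
cup [[688. 287.  30.]]
ink [[487. 291.  25.]]
pw [[ 721. -296.   18.]]
purple [[ 351. -130.   20.]]
[[323, 108], [121, 276], [241, 307], [455, 117]]
```

View pics/c2.png

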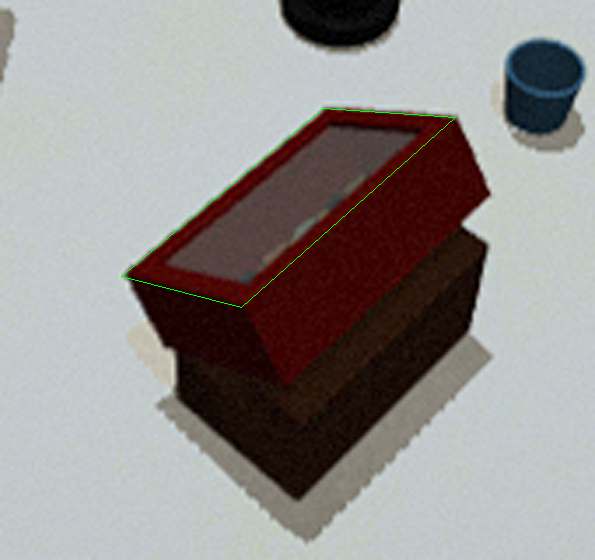

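The model lid outline lies on the lid in the scene view, with corners at (323,108), (121,276), (241,307) and (455,117) in the crop, so the case pose is good. The knife measures 160 mm long, which matches the spec. I'll move above the knife.

Emit:
apply_moves(
  motion=[
    [[0.054,0.0665,-0.015,0,0,-0.049,1],[0.054,0.0665,-0.015,0,0,-0.049,1],[0.054,0.0665,-0.015,0,0,-0.049,1],[0.054,0.0665,-0.015,0,0,-0.049,1],[0.054,0.0665,-0.015,0,0,-0.049,1],[0.054,0.0665,-0.015,0,0,-0.049,1],[0.054,0.0665,-0.015,0,0,-0.049,1],[0.054,0.0665,-0.015,0,0,-0.049,1],[0,0,0,0,0,0,1],[0,0,0,0,0,0,1]],
  ],
  newtons=100,
)

```text
clock: 1.15
tool_pos: [456.2, -310.4, 151.2]
ee_rot: [-0.0, 0.994, -0.109, -0.0]
ft_force: [-0.6, 0.5, 0.1]
finger_gap: 0.999
grip_force: 0.0
```

Run:
```python
from h import *
from station import bot
s=bot.get_state();c=bot.calibration("wrist");im=bot.get_image("wrist")[:,:,::-1]
print(s["clock"],s["tool_pos"].round(1),s["q"].round(3)); r=Q(s["ee_rot"]).as_matrix();print(r.round(3))
k=proj(c,[[429.8,-305,30],[541.9,-330.6,20],[386,-295,30],[469.8,-317.5,20]]);print(k.round(1))
np.save("w1.npy",c,allow_pickle=True)
im=cv2.convertScaleAbs(im,alpha=1.5);cv2.imwrite("pics/w1.png",im)
```

```text
1.15 [ 456.2 -310.4  151.2] [-0.717  0.459  1.807 -0.     0.876  1.073]
[[ 0.976 -0.217 -0.001]
 [-0.217 -0.976  0.   ]
 [-0.001 -0.    -1.   ]]
[[317.2 209.7]
 [317.8  92.8]
 [317.  248.5]
 [320.6 168.2]]
```

View pics/w1.png

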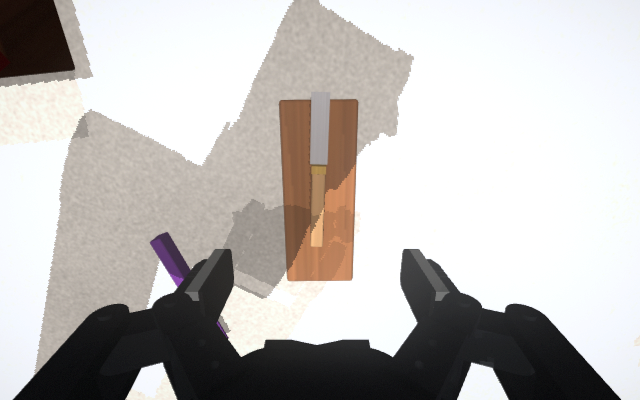

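The wrist view shows the knife from its butt at (317,247) to its tip at (320,92), within 2 px of the predicted position. Descending and gripping.

Emit:
apply_moves(
  motion=[
    [[0,-0.001,-0.08,0,0,-0.004,1],[0,0,-0.08,0,0,0,0.6],[0,0,-0.06,0,0,0,0.5],[0,0,-0.026,0,0,0,0.5],[0,0,0,0,0,0,0],[0,0,0,0,0,0,0],[0,0,0,0,0,0,0],[0,0,0,0,0,0,0],[0,0,0,0,0,0,0],[0,0,0,0,0,0,0],[0,0,0,0,0,0,0]],
  ],
  newtons=110,
)

```text
clock: 2.3
tool_pos: [455.9, -311.7, 28.7]
ee_rot: [0.0, 0.994, -0.114, 0.0]
ft_force: [0.1, 0.4, 0.0]
finger_gap: 0.0
grip_force: 0.0
```

Run:
```python
from h import *
from station import bot
print(bot.get_state())
cv2.imwrite("pics/w2.png",np.vstack([bot.get_image("wrist")[80:380,120:520,::-1],cv2.resize(cv2.convertScaleAbs(bot.get_image("scene")[230:340,110:260,::-1],alpha=1.5),(400,293))]))
```

```text
{'clock': 2.3, 'q': array([-7.19195564e-01,  6.41269739e-01,  1.89841578e+00, -1.32976703e-04,
        6.01582324e-01,  1.07976356e+00]), 'qvel': array([-1.69830176e-03,  3.83121859e-03, -9.99915259e-05, -7.28771769e-04,
        9.91494591e-04,  9.79186329e-05]), 'joint_efforts': array([-8.48503900e-03, -6.03622055e+01, -1.50017864e+01, -3.09094685e-04,
        1.94509594e-03, -5.88317707e-04]), 'tool_pos': array([ 455.91329022, -311.65216044,   28.65084273]), 'ee_rot': array([ 1.23338564e-04,  9.93505995e-01, -1.13779652e-01,  1.12155606e-04]), 'ft_force': array([0.1103558 , 0.39508962, 0.03919577]), 'wrist_torque': array([-0.02707617, -0.0213784 ,  0.0101323 ]), 'grip_force': 0.0, 'finger_gap': 0.00028358540918671087}
```

View pics/w2.png

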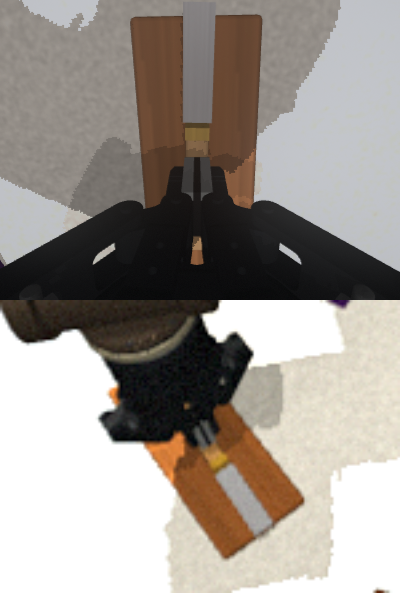

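Run:
```python
from h import *
from station import bot
s=bot.get_state();c=bot.calibration("wrist");r=Q(s["ee_rot"])
for d in (-20,-2,0,17):
  print(d,proj(c,s["tool_pos"]+r.apply([[11,0,d],[0,0,d],[-11,0,d]])).round(0).tolist())
o=np.array([429.8,-305,10]);a=-.228
k=R.from_euler("z",a)
for p in([115,9,10],[115,-9,10],[45,7,20],[45,-7,20],[45,7,0],[-45,0,20]): print(p,proj(c,o+k.apply(p)).round(0))
im=bot.get_image("wrist")[:,:,::-1]
cv2.imwrite("pics/w3.png",cv2.convertScaleAbs(cv2.resize(im[200:350,240:400],None,fx=5,fy=4,interpolation=cv2.INTER_CUBIC),alpha=2))
```

```text
-20 [[317.0, 234.0], [317.0, 252.0], [317.0, 270.0]]
-2 [[317.0, 221.0], [317.0, 238.0], [317.0, 254.0]]
0 [[317.0, 220.0], [317.0, 237.0], [317.0, 253.0]]
17 [[317.0, 210.0], [317.0, 226.0], [317.0, 241.0]]
[115, 9, 10] [[299.  84.]]
[115, -9, 10] [[332.  84.]]
[45, 7, 20] [[304. 210.]]
[45, -7, 20] [[328. 210.]]
[45, 7, 0] [[305. 199.]]
[-45, 0, 20] [[316. 334.]]
```

View pics/w3.png

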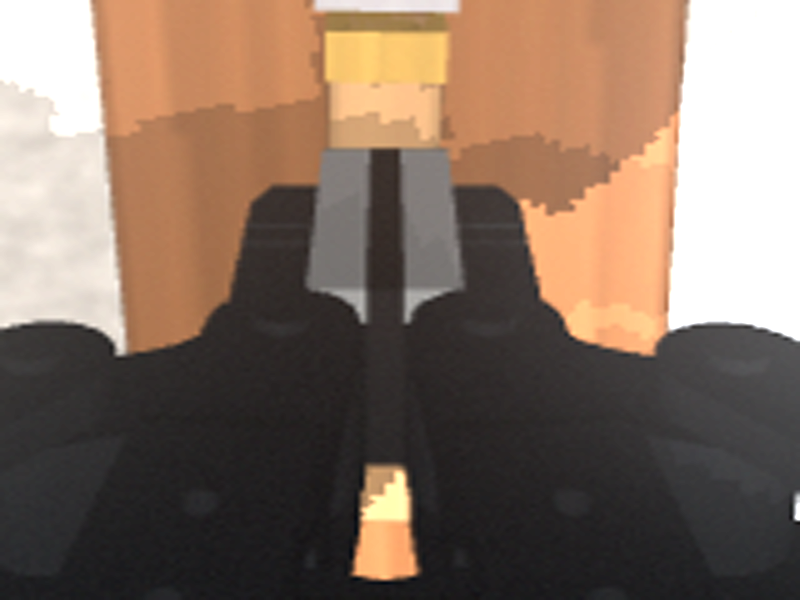

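Run:
```python
from h import *
from station import bot
s=bot.get_state();c=bot.calibration("wrist");r=Q(s["ee_rot"])
for (u,v),D in (((222,250),None),((405,250),None),((317,237),130),((317,237),150),((317,237),170)):
  f=K(c);D=D or abs(42.5/((u-c["cx"])/f))
  p=np.array([(u-c["cx"])/f*D,(v-c["cy"])/f*D,D])
  print(u,v,round(D),r.inv().apply(c["eye"]+Q(c["orientation"]).apply(p)-s["tool_pos"]).round(1))
print("cam in tool",r.inv().apply(c["eye"]-s["tool_pos"]).round(1),(r.inv()*Q(c["orientation"])).as_matrix().round(2)[:,2])
```

```text
222 250 130 [ 14.9 -42.6 -45.1]
405 250 139 [ 10.5  42.4 -36.9]
317 237 130 [ 20.4   0.  -43.3]
317 237 150 [ 11.7   0.1 -25. ]
317 237 170 [ 3.   0.1 -6.8]
cam in tool [ 7.700e+01 -1.000e-01 -1.617e+02] [-0.3  -0.    0.95]
```

Emit:
apply_moves(
  motion=[
    [[0,0,0,0,0,0,0.5],[0,0,0,0,0,0,0.5],[0,0,0,0,0,0,0.5],[0,0,0,0,0,0,0.5],[0,0,-0.006,0,0,0,0.5],[0,0,0,0,0,0,0.5]],
  ],
)

```text
clock: 3.05
tool_pos: [455.7, -311.6, 25.0]
ee_rot: [-0.0, 0.993, -0.114, -0.0]
ft_force: [1.2, 0.2, 0.9]
finger_gap: 0.497
grip_force: 0.0
```

Emit:
apply_moves(
  motion=[
    [[0,0,-0.01,0,0,0,0.4],[0,0,-0.01,0,0,0,0.4],[0,0,-0.01,0,0,0,0.4],[0,0,-0.01,0,0,0,0.4],[0,0,-0.006,0,0,0,0.4],[0,0,0,0,0,0,0.4]],
  ],
)

```text
clock: 3.65
tool_pos: [455.6, -311.5, 1.9]
ee_rot: [-0.0, 0.993, -0.114, -0.0]
ft_force: [0.4, 0.3, -0.1]
finger_gap: 0.399
grip_force: 0.0
```

Emit:
apply_moves(
  motion=[
    [[0,0,-0.006,0,0,0,0.4],[0,0,0,0,0,0,0.4]],
  ],
)

```text
clock: 3.85
tool_pos: [455.8, -311.6, -0.8]
ee_rot: [0.0, 0.993, -0.114, -0.0]
ft_force: [-0.4, -0.7, 0.5]
finger_gap: 0.399
grip_force: 0.0
```

Emit:
apply_moves(
  motion=[
    [[0,0,0,0,0,0,0],[0,0,0,0,0,0,0],[0,0,0,0,0,0,0],[0,0,0,0,0,0,0]],
  ],
  newtons=30,
)

```text
clock: 4.25
tool_pos: [455.9, -311.7, -0.3]
ee_rot: [0.0, 0.993, -0.114, 0.0]
ft_force: [-0.6, 0.7, 3.3]
finger_gap: 0.152
grip_force: 32.2
```

Emit:
apply_moves(
  motion=[
    [[0,0,0,0,0,0,0.3],[0,0,0,0,0,0,0.3],[0,0,-0.006,0,0,0,0.25],[0,0,-0.006,0,0,0,0.25],[0,0,-0.006,0,0,0,0.25],[0,0,0,0,0,0,0.25]],
  ],
)

```text
clock: 4.85
tool_pos: [455.8, -311.6, -9.7]
ee_rot: [-0.0, 0.993, -0.114, -0.0]
ft_force: [-0.5, 0.4, 1.6]
finger_gap: 0.252
grip_force: 1.1
```

Emit:
apply_moves(
  motion=[
    [[0,0,-0.004,0,0,0,0.25],[0,0,0,0,0,0,0.25]],
  ],
)

```text
clock: 5.05
tool_pos: [455.8, -311.7, -9.9]
ee_rot: [0.0, 0.994, -0.114, 0.0]
ft_force: [-6.4, 4.2, 29.0]
finger_gap: 0.252
grip_force: 14.4
```

Emit:
apply_moves(
  motion=[
    [[0,0,0.0095,0,0,0,0.25],[0,0,0,0,0,0,0.25],[0,0,0,0,0,0,0],[0,0,0,0,0,0,0],[0,0,0,0,0,0,0],[0,0,0,0,0,0,0],[0,0,0,0,0,0,0]],
  ],
  newtons=110,
)

```text
clock: 5.75
tool_pos: [455.9, -311.8, -6.6]
ee_rot: [0.0, 0.993, -0.114, 0.0]
ft_force: [-1.1, 0.1, 10.7]
finger_gap: 0.129
grip_force: 108.2
```

Emit:
apply_moves(
  motion=[
    [[0,0,0.04,0,0,0,0],[0,0,0.08,0,0,0,0],[0,0,0.08,0,0,0,0],[0,0,0,0,0,0,0],[0,0,0,0,0,0,0]],
  ],
)

```text
clock: 6.25
tool_pos: [455.9, -311.7, 93.3]
ee_rot: [0.0, 0.993, -0.114, 0.0]
ft_force: [-0.6, -0.2, -0.7]
finger_gap: 0.132
grip_force: 107.8
```

Run:
```python
from h import *
from station import bot
s=bot.get_state();c=bot.calibration("wrist");r=Q(s["ee_rot"])
print(s["tool_pos"],s["ee_rot"],s["q"].round(3))
T=s["tool_pos"]
# expected knife in tool frame: from lie pose
o=np.array([429.8,-305,10]);a=-.228
Tg=np.array([455.8,-311.7,-7.]); rg=R.from_quat([.9935,-.114,0,0])
for n,p in(("tip",[115,0,10]),("tipL",[115,9,10]),("tipR",[115,-9,10]),("joinL",[52,9,10])):
  g=rg.inv().apply(o+R.from_euler("z",a).apply(p)-Tg); print(n,g.round(1),proj(c,T+r.apply(g)).round(1))
im=bot.get_image("wrist")[:,:,::-1]
cv2.imwrite("pics/w4.png",cv2.convertScaleAbs(cv2.resize(im[40:290,220:420],None,fx=3,fy=2.4,interpolation=cv2.INTER_CUBIC),alpha=1.5))
```

```text
[ 455.91460515 -311.70864962   93.26010507] [ 3.13593017e-04  9.93493499e-01 -1.13887691e-01  4.02802244e-04] [-0.719  0.54   1.858 -0.     0.743  1.08 ]
tip [ 88.2  -0.7 -27. ] [[315.2  77.8]]
tipL [ 88.2  -9.7 -27. ] [[294.4  77.8]]
tipR [ 88.2   8.3 -27. ] [[336.   77.8]]
joinL [ 25.2  -9.7 -27. ] [[297.4 214.1]]
```

View pics/w4.png

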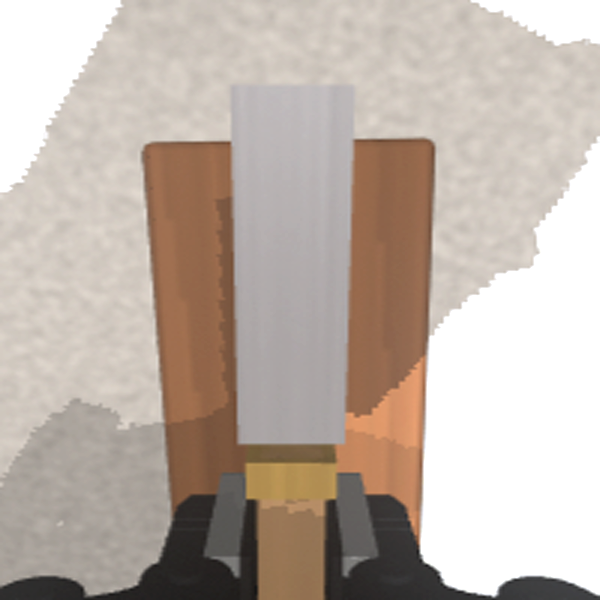

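The blade tip spans (297..338, 75) in the full frame, close to the predicted position, and the knife is straight in the grip. The fingertips actually sit about 20 mm behind the reported TCP, which the touch on the pad confirms, so I use the measured tip offset instead.

```bash
cat >> h.py <<'E'
RIM=np.array([597.2,-4.7,111.]); YAW=-.117; TIP=np.array([89.,0.,-27.])
def tooltarget(tx,ty,tz,pitch=35):
    """TCP pos, rot with blade tip at tray coords (tx,ty,tz) from rim, blade pitch in degrees"""
    r=R.from_euler("ZY",[YAW,-np.radians(pitch)])*R.from_euler("x",np.pi)
    return RIM+trayR(YAW).apply([tx,ty,tz])-r.apply(TIP), r
def plan(s,tgt,n):
    p,r=tgt; r0=Q(s["ee_rot"]); d=(p-s["tool_pos"])/500; w=(r*r0.inv()).as_rotvec()/(np.pi/2)
    print("tcp",p.round(1),"total",d.round(4),w.round(4),"per row",(d/n).round(4),(w/n).round(4))
def tipnow(s):
    r=Q(s["ee_rot"]);w=s["tool_pos"]+r.apply(TIP)
    return trayR(YAW).inv().apply(w-RIM), trayR(YAW).inv().apply(s["ft_force"])
E
python3 - <<'E'
from h import *
from station import bot
s=bot.get_state()
plan(s,tooltarget(-15,0,0),10)
E
```

```text
tcp [528.    3.4  29.2] total [ 0.1449  0.6297 -0.1262] [-0.0672 -0.3838  0.0685] per row [ 0.0145  0.063  -0.0126] [-0.0067 -0.0384  0.0069]
```

Emit:
apply_moves(
  motion=[
    [[0.0104,0.0635,-0.0155,-0.0067,-0.0384,0.0069,0],[0.0104,0.0635,-0.0155,-0.0067,-0.0384,0.0069,0],[0.0104,0.0635,-0.0155,-0.0067,-0.0384,0.0069,0],[0.0104,0.0635,-0.0155,-0.0067,-0.0384,0.0069,0],[0.0104,0.0635,-0.0155,-0.0067,-0.0384,0.0069,0],[0.0104,0.0635,-0.0155,-0.0067,-0.0384,0.0069,0],[0.0104,0.0635,-0.0155,-0.0067,-0.0384,0.0069,0],[0.0104,0.0635,-0.0155,-0.0067,-0.0384,0.0069,0],[0.0104,0.0635,-0.0155,-0.0067,-0.0384,0.0069,0],[0.0104,0.0635,-0.0155,-0.0067,-0.0384,0.0069,0],[0,0,0,0,0,0,0],[0,0,0,0,0,0,0]],
  ],
)

```text
clock: 7.5
tool_pos: [497.5, -102.7, 46.3]
ee_rot: [-0.019, 0.978, -0.072, 0.196]
ft_force: [0.7, -0.7, -1.1]
finger_gap: 0.129
grip_force: 107.8
```

Run:
```python
from h import *
from station import bot
s=bot.get_state();print(s["q"].round(3),tipnow(s))
plan(s,tooltarget(-10,0,0),4)
c=bot.calibration("wrist")
print(proj(c,RIM+trayR(YAW).apply([[0,100,15],[0,-100,15],[0,0,15]])).round(1),proj(c,s["tool_pos"]+Q(s["ee_rot"]).apply([TIP+[0,-9,0],TIP+[0,9,0]])).round(1))
cv2.imwrite("pics/w5.png",cv2.convertScaleAbs(bot.get_image("wrist")[:,:,::-1],alpha=1.6))
```

```text
[-0.426  0.537  2.257  1.651  0.169 -0.33 ] (array([ -16.20363778, -113.928281  ,    4.22713123]), array([-0.04823678, -0.64383189, -1.36939936]))
tcp [532.    3.   32.1] total [ 0.069   0.2113 -0.0284] [-0.0582 -0.1329  0.0057] per row [ 0.0172  0.0528 -0.0071] [-0.0146 -0.0332  0.0014]
[[-196.7   62.1]
 [ 276.    34.4]
 [  26.6   49. ]] [[295.8  75.1]
 [337.5  75.1]]
```

View pics/w5.png

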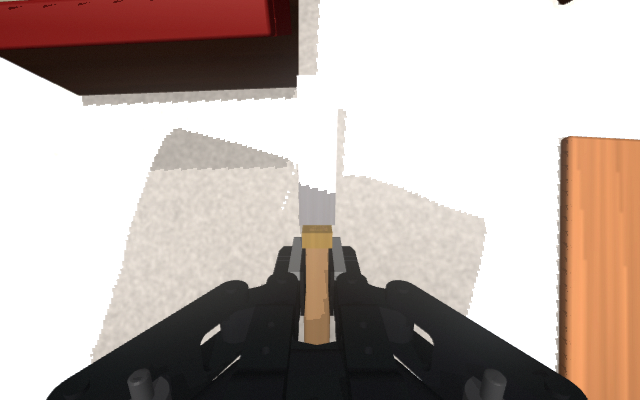

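The wrist view shows the tray's right front corner at (275,35), against a prediction of (276,34), so the case pose is confirmed. The move slowed at a wrist singularity, so I'll continue.

Emit:
apply_moves(
  motion=[
    [[0,0.026,-0.005,-0.007,-0.017,0.001,0],[0.005,0.026,-0.005,-0.007,-0.017,0.001,0],[0.006,0.026,-0.005,-0.007,-0.017,0.001,0],[0.007,0.026,-0.005,-0.007,-0.017,0.001,0],[0.007,0.026,-0.005,-0.007,-0.017,0.001,0],[0.007,0.026,-0.005,-0.007,-0.017,0.001,0],[0.007,0.026,-0.005,-0.007,-0.017,0.001,0],[0.008,0.026,-0.004,-0.007,-0.017,0.001,0],[0,0,0,0,0,0,0]],
  ],
)

```text
clock: 8.45
tool_pos: [520.7, -8.7, 29.9]
ee_rot: [0.006, 0.955, -0.055, 0.29]
ft_force: [-0.2, -0.1, -1.2]
finger_gap: 0.132
grip_force: 107.8
```

Run:
```python
from h import *
from station import bot
s=bot.get_state();print(s["q"].round(3),tipnow(s))
plan(s,tooltarget(-10,0,0),4)
```

```text
[-0.172  0.628  2.367  3.02   0.444 -1.502] (array([-18.81410183, -13.92215827,   1.90898112]), array([-0.8334419 , -0.08950866, -0.91366131]))
tcp [532.    3.   32.1] total [0.0227 0.0234 0.0044] [-0.0146 -0.0122 -0.0057] per row [0.0057 0.0059 0.0011] [-0.0037 -0.0031 -0.0014]
```

Emit:
apply_moves(
  motion=[
    [[0.0057,0.0059,0.0011,-0.0037,-0.0031,-0.0014,0],[0.0057,0.0059,0.0011,-0.0037,-0.0031,-0.0014,0],[0.0057,0.0059,0.0011,-0.0037,-0.0031,-0.0014,0],[0.0057,0.0059,0.0011,-0.0037,-0.0031,-0.0014,0],[0,0,0,0,0,0,0],[0,0,0,0,0,0,0]],
  ],
)

```text
clock: 9.05
tool_pos: [532.3, 1.7, 32.8]
ee_rot: [0.019, 0.952, -0.056, 0.301]
ft_force: [-0.0, -0.9, 0.2]
finger_gap: 0.13
grip_force: 107.8
```

Run:
```python
from h import *
from station import bot
s=bot.get_state();print(tipnow(s))
plan(s,tooltarget(-4,0,0),3)
```

```text
(array([-9.25325208, -1.26362012,  0.48361379]), array([ 0.22250455, -0.8734963 ,  0.14293952]))
tcp [536.9   2.4  35.5] total [0.0092 0.0014 0.0054] [0.001  0.0009 0.0013] per row [0.0031 0.0005 0.0018] [0.0003 0.0003 0.0004]
```

Emit:
apply_moves(
  motion=[
    [[0.0046,0.0007,0.0027,0.0005,0.0005,0.0007,0],[0.0046,0.0007,0.0027,0.0005,0.0005,0.0007,0],[0.005,-0.0006,0.0034,0,0,0,0],[0.005,-0.0006,0.0034,0,0,0,0],[0,0,0,0,0,0,0]],
  ],
)

```text
clock: 9.55
tool_pos: [540.2, 1.9, 38.0]
ee_rot: [0.018, 0.953, -0.056, 0.298]
ft_force: [-6.1, -0.0, -3.7]
finger_gap: 0.129
grip_force: 107.9
```

Emit:
apply_moves(
  motion=[
    [[0.004,-0.0005,0.0028,0,0,0,0],[0,0,0,0,0,0,0]],
  ],
)

```text
clock: 9.75
tool_pos: [540.1, 2.0, 38.3]
ee_rot: [0.018, 0.954, -0.056, 0.295]
ft_force: [-13.2, 0.9, -7.9]
finger_gap: 0.137
grip_force: 108.1
```

Run:
```python
from h import *
from station import bot
s=bot.get_state();print(tipnow(s))
```

```text
(array([ 0.46353471, -0.03317516, -0.47120738]), array([-15.33915308,  -0.61894847,   1.0671405 ]))
```

Emit:
apply_moves(
  motion=[
    [[-0.0098,0.0011,-0.0069,0,0,0,0],[-0.0098,0.0011,-0.0069,0,0,0,0],[0.0042,0.0364,0,0,0,0,0],[0.0043,0.0364,0,0,0,0,0],[0.0043,0.0364,0,0,0,0,0],[0,0,0,0,0,0,0],[0,0,0,0,0,0,0]],
  ],
)

```text
clock: 10.45
tool_pos: [540.6, 57.3, 33.4]
ee_rot: [0.018, 0.952, -0.055, 0.3]
ft_force: [-1.7, 0.3, -0.2]
finger_gap: 0.135
grip_force: 107.9
```

Run:
```python
from h import *
from station import bot
s=bot.get_state();print(tipnow(s))
plan(s,tooltarget(-4,55,0),2)
```

```text
(array([-7.49269074, 55.02038813, -0.09964604]), array([-1.48728657,  0.07616803,  0.84783706]))
tcp [543.3  57.   35.5] total [ 0.0055 -0.0005  0.0042] [ 0.0004  0.0003 -0.0005] per row [ 0.0028 -0.0003  0.0021] [ 0.0002  0.0001 -0.0002]
```

Emit:
apply_moves(
  motion=[
    [[0.0055,-0.0005,0.0042,0.0004,0.0003,-0.0005,0],[0.005,-0.0006,0.0034,0,0,0,0],[0.005,-0.0006,0.0034,0,0,0,0],[0.004,-0.0005,0.0028,0,0,0,0],[0,0,0,0,0,0,0]],
  ],
)

```text
clock: 10.95
tool_pos: [550.7, 55.7, 40.7]
ee_rot: [0.018, 0.952, -0.056, 0.3]
ft_force: [0.6, -0.9, -1.0]
finger_gap: 0.135
grip_force: 107.9
```

Run:
```python
from h import *
from station import bot
s=bot.get_state();print(tipnow(s))
```

```text
(array([ 5.0598739 , 54.50760363, -0.06562654]), array([-0.04494503, -0.86279025, -1.24440925]))
```

The blade is 5 mm in with no force, so the left slot is the one. Going deeper.

Emit:
apply_moves(
  motion=[
    [[0.0065,-0.0008,0.0046,0,0,0,0],[0.0065,-0.0008,0.0046,0,0,0,0],[0.0033,-0.0004,0.0023,0,0,0,0],[0,0,0,0,0,0,0]],
  ],
)

```text
clock: 11.35
tool_pos: [558.8, 55.0, 46.3]
ee_rot: [0.018, 0.952, -0.056, 0.3]
ft_force: [-0.4, -0.8, -0.5]
finger_gap: 0.132
grip_force: 107.9
```

Run:
```python
from h import *
from station import bot
s=bot.get_state();print(tipnow(s),s["q"].round(2))
```

```text
(array([14.93503265, 54.77059798, -0.10068796]), array([-0.51859547, -0.80520546, -0.26688669])) [ 0.02  0.61  2.26  3.38  0.34 -1.68]
```

```bash
cat >> h.py <<'E'
def lever(th,rel,tx=14,ty=55,tz=-1.):
    """blade tip at lid coords (tx,tz) for lid angle th deg, blade pitched rel deg beyond lid plane"""
    t=np.radians(th); v=np.array([tx-130,tz])
    c,s=np.cos(t),np.sin(t)   # opening lifts front edge: (-x) -> +z
    p=[130+c*v[0]+s*v[1], 3-s*v[0]+c*v[1]]
    return tooltarget(p[0],ty,p[1],35+rel-th)
def rows(s,tg):
    p0,r0=s["tool_pos"],Q(s["ee_rot"])
    for p,r in tg:
        d=(p-p0)/500;w=(r*r0.inv()).as_rotvec()/(np.pi/2)
        print(np.r_[d,w].round(4).tolist()); p0,r0=p,r
E
python3 - <<'E'
from h import *
from station import bot
s=bot.get_state()
rows(s,[lever(0,4),lever(1,7),lever(3,8),lever(5,9),lever(8,10),lever(11,11),lever(14,12)])
E
```

```text
[0.0065, -0.0004, -0.0053, -0.0053, -0.0441, 0.0006]
[0.0031, -0.0004, -0.0002, -0.0026, -0.0221, 0.0]
[-0.0072, 0.0008, 0.0085, 0.0013, 0.011, 0.0]
[-0.0069, 0.0008, 0.0087, 0.0013, 0.011, -0.0]
[-0.0111, 0.0013, 0.0144, 0.0026, 0.0221, -0.0]
[-0.0104, 0.0012, 0.0148, 0.0026, 0.0221, -0.0]
[-0.0097, 0.0011, 0.0153, 0.0026, 0.0221, 0.0]
```

Emit:
apply_moves(
  motion=[
    [[0.0065,-0.0004,-0.0053,-0.0053,-0.0441,0.0006,0],[0.0031,-0.0004,-0.0002,-0.0026,-0.0221,0,0],[0,0,0,0,0,0,0],[-0.0072,0.0008,0.0085,0.0013,0.011,0,0],[0,0,0,0,0,0,0]],
  ],
  newtons=120,
)

```text
clock: 11.85
tool_pos: [559.1, 55.1, 47.5]
ee_rot: [0.02, 0.939, -0.055, 0.34]
ft_force: [-0.7, 0.0, -5.7]
finger_gap: 0.127
grip_force: 120.2
```

Run:
```python
from h import *
from station import bot
s=bot.get_state();print(tipnow(s),s["wrist_torque"],s["q"].round(2))
rows(s,[lever(5,9),lever(8,10),lever(11,11),lever(14,12)])
```

```text
(array([13.2697568 , 54.97345521,  8.04462934]), array([-3.86425836, -0.06200135, -4.31224687])) [ 0.18131686  1.26798158 -0.02912483] [ 0.03  0.63  2.31  3.33  0.5  -1.63]
[-0.0051, 0.0007, 0.0094, 0.0011, 0.0091, -0.0]
[-0.0111, 0.0013, 0.0144, 0.0026, 0.0221, -0.0]
[-0.0104, 0.0012, 0.0148, 0.0026, 0.0221, -0.0]
[-0.0097, 0.0011, 0.0153, 0.0026, 0.0221, 0.0]
```

Emit:
apply_moves(
  motion=[
    [[-0.0051,0.0007,0.0094,0.0011,0.0091,0,0],[-0.0111,0.0013,0.0144,0.0026,0.0221,0,0],[-0.0104,0.0012,0.0148,0.0026,0.0221,0,0],[-0.0097,0.0011,0.0153,0.0026,0.0221,0,0],[0,0,0,0,0,0,0]],
  ],
)

```text
clock: 12.35
tool_pos: [541.4, 57.3, 75.4]
ee_rot: [0.016, 0.957, -0.056, 0.285]
ft_force: [-0.6, 0.7, -3.3]
finger_gap: 0.13
grip_force: 120.3
```

Run:
```python
from h import *
from station import bot
s=bot.get_state();print(tipnow(s),s["q"].round(2))
rows(s,[lever(14+3*i,12+1.3*i) for i in range(1,7)])
c=bot.calibration("wrist");print(proj(c,s["tool_pos"]+Q(s["ee_rot"]).apply(TIP)))
w=cv2.convertScaleAbs(bot.get_image("wrist")[:300,120:520,::-1],alpha=1.4);a=cv2.resize(bot.get_image("scene")[130:280,240:440,::-1],(400,300))
cv2.imwrite("pics/l1.png",np.hstack([w,a]))
```

```text
(array([18.11553012, 55.06419473, 30.86418558]), array([-2.44652617,  0.60824886, -2.27111151])) [ 0.02  0.52  2.27  3.48  0.23 -1.78]
[-0.0093, 0.0009, 0.013, 0.0021, 0.0204, -0.0001]
[-0.0076, 0.0009, 0.0154, 0.0022, 0.0188, -0.0]
[-0.0068, 0.0008, 0.0156, 0.0022, 0.0188, -0.0]
[-0.0061, 0.0007, 0.0159, 0.0022, 0.0188, -0.0]
[-0.0054, 0.0006, 0.0161, 0.0022, 0.0188, -0.0]
[-0.0046, 0.0005, 0.0163, 0.0022, 0.0188, -0.0]
[[316.69380909  74.86418959]]
```

View pics/l1.png

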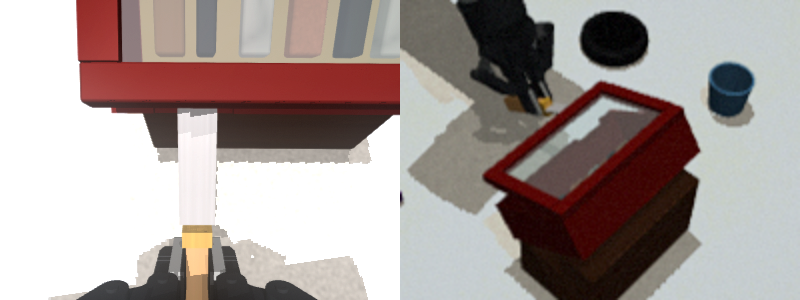

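The lid is up about 14° with the blade under its front rail at (197,107), and the gripper is well away from it. That was my last picture, so I continue on numbers alone.

```bash
cat >> h.py <<'E'
def step(a,b,n,tx=15):
    from station import bot
    s=bot.get_state();t,f=tipnow(s)
    d=np.array([130,3])-t[[0,2]]; r=np.hypot(*d); ang=np.degrees(np.arctan2(-d[1],d[0]))+np.degrees(np.arcsin(1/r))
    pitch=np.degrees(np.arcsin(Q(s["ee_rot"]).as_matrix()[2,0]))
    print("lid~%.1f r=%.1f pitch=%.1f"%(ang,r,pitch),t.round(1),f.round(1),s["q"].round(2),"clk",s["clock"])
    rows(s,[lever(x,12+.55*(x-14),tx) for x in np.linspace(a,b,n)])
E
python3 - <<'E'
from h import *
step(17,32,6)
E
```

```text
lid~14.2 r=115.3 pitch=33.2 [18.  55.  30.3] [-0.7  0.9 -2.3] [ 0.02  0.52  2.27  3.47  0.24 -1.78] clk 12.45
[-0.0072, 0.0009, 0.0142, 0.0021, 0.0176, -0.0]
[-0.0067, 0.0008, 0.0145, 0.0018, 0.0149, -0.0]
[-0.0061, 0.0007, 0.0147, 0.0018, 0.0149, 0.0]
[-0.0054, 0.0006, 0.0149, 0.0018, 0.0149, 0.0]
[-0.0047, 0.0005, 0.0151, 0.0018, 0.0149, -0.0]
[-0.004, 0.0005, 0.0152, 0.0018, 0.0149, -0.0]
```

Emit:
apply_moves(
  motion=[
    [[-0.0072,0.0009,0.0142,0.0021,0.0176,0,0],[-0.0067,0.0008,0.0145,0.0018,0.0149,0,0],[-0.0061,0.0007,0.0147,0.0018,0.0149,0,0],[-0.0054,0.0006,0.0149,0.0018,0.0149,0,0],[-0.0047,0.0005,0.0151,0.0018,0.0149,0,0],[-0.004,0.0005,0.0152,0.0018,0.0149,0,0],[0,0,0,0,0,0,0]],
  ],
)

```text
clock: 13.15
tool_pos: [516.5, 29.0, 94.2]
ee_rot: [0.032, 0.971, -0.035, 0.235]
ft_force: [0.6, 0.1, -0.2]
finger_gap: 0.133
grip_force: 116.2
```

Run:
```python
from h import *
step(34,52,6)
```

```text
lid~22.1 r=125.7 pitch=27.3 [13.1 29.2 49.4] [ 0.4  0.2 -0.5] [-0.04  0.44  2.25  4.27  0.07 -2.68] clk 13.15
[0.0143, 0.0607, 0.0599, 0.0326, 0.0342, -0.0223]
[-0.0033, 0.0004, 0.0185, 0.0021, 0.0179, -0.0]
[-0.0023, 0.0003, 0.0185, 0.0021, 0.0179, -0.0]
[-0.0013, 0.0001, 0.0185, 0.0021, 0.0179, 0.0]
[-0.0002, 0.0, 0.0185, 0.0021, 0.0179, -0.0]
[0.0008, -0.0001, 0.0184, 0.0021, 0.0179, -0.0]
```

The wrist joint ran into its range here (q3 = 4.27) and the blade slid sideways. The stiff hinge holds the lid, so I'll withdraw, reconfigure the wrist in free space and come back.

```bash
cat >> h.py <<'E'
GR=np.array([0,0,-27.])
def pose(G,yaw,pitch):
    r=R.from_euler("ZY",[yaw,-np.radians(pitch)])*R.from_euler("x",np.pi)
    return np.array(G)-r.apply(GR), r
def rowsn(s,wps):
    """wps: list of ((p,r),n)"""
    p0,r0=s["tool_pos"],Q(s["ee_rot"])
    for (p,r),n in wps:
        d=(p-p0)/500/n;w=(r*r0.inv()).as_rotvec()/(np.pi/2)/n
        print(n,"x",np.r_[d,w].round(4).tolist()); p0,r0=p,r
E
python3 - <<'E'
from h import *
from station import bot
s=bot.get_state();r=Q(s["ee_rot"]);G=s["tool_pos"]+r.apply(GR);A=G-45*r.as_matrix()[:,0]
print(G,A,r.as_matrix()[:,0])
rowsn(s,[((A-r.apply(GR),r),2),(pose(A,YAW,38),3),(pose(A,.35,38),5)])
E
```

```text
[504.21904162  31.1074126  118.17371249] [464.31187458  33.49322636  97.51636726] [ 0.88682593 -0.05301808  0.45905212]
2 x [-0.0399, 0.0024, -0.0207, 0.0, 0.0, 0.0]
3 x [0.0028, 0.0001, 0.0018, 0.0057, -0.0402, -0.0062]
5 x [-0.0004, 0.0031, 0.0, 0.0, 0.0, 0.0595]
```

Emit:
apply_moves(
  motion=[
    [[-0.0399,0.0024,-0.0207,0,0,0,0],[-0.0399,0.0024,-0.0207,0,0,0,0],[0.0028,0.0001,0.0018,0.0057,-0.0402,-0.0062,0],[0.0028,0.0001,0.0018,0.0057,-0.0402,-0.0062,0],[0.0028,0.0001,0.0018,0.0057,-0.0402,-0.0062,0],[0,0,0,0,0,0,0]],
  ],
)

```text
clock: 13.75
tool_pos: [499.2, 25.8, 85.2]
ee_rot: [0.03, 0.95, -0.054, 0.308]
ft_force: [-0.0, 0.5, -1.0]
finger_gap: 0.125
grip_force: 116.3
```

Run:
```python
from h import *
from station import bot
s=bot.get_state();r=Q(s["ee_rot"]);G=s["tool_pos"]+r.apply(GR);x=r.as_matrix()[:,0]
print(s["clock"],G,np.arctan2(x[1],x[0]),np.degrees(np.arcsin(x[2])),s["q"].round(2))
A=[465,33,100]
rowsn(s,[(pose(A,.35,38),6),(pose(A,.35,5),6)])
```

```text
13.75 [483.49976175  28.21455662 107.07800234] -0.1033173958504462 35.96198388681549 [-0.05  0.48  2.4   3.32  0.37 -1.69]
6 x [-0.0062, 0.0043, -0.0022, 0.003, -0.0035, 0.05]
6 x [-0.0045, -0.0016, -0.0019, -0.021, 0.0574, 0.0]
```

Emit:
apply_moves(
  motion=[
    [[-0.03,0.003,-0.012,0.003,-0.0035,0.03,0],[-0.003,0.0043,-0.001,0.003,-0.0035,0.05,0],[-0.003,0.0043,0,0.003,-0.0035,0.05,0],[0,0.0043,0,0.003,-0.0035,0.05,0],[0,0.0043,0,0.003,-0.0035,0.05,0],[0,0.0043,0,0.003,-0.0035,0.05,0],[0,0,0,0,0,0,0]],
  ],
)

```text
clock: 14.45
tool_pos: [483.1, 36.1, 79.6]
ee_rot: [-0.051, 0.934, 0.15, 0.322]
ft_force: [0.2, -0.6, -0.7]
finger_gap: 0.126
grip_force: 116.2
```

Run:
```python
from h import *
from station import bot
s=bot.get_state();r=Q(s["ee_rot"]);G=s["tool_pos"]+r.apply(GR);x=r.as_matrix()[:,0]
print(s["clock"],G,np.arctan2(x[1],x[0]),np.degrees(np.arcsin(x[2])),s["q"].round(2))
rowsn(s,[(pose(G,.4,5),9),(pose(G,YAW,5),5)])
```

```text
14.45 [467.32252058  30.99492582 100.83373635] 0.31870649807513607 38.0305867262796 [-0.26  0.51  2.46  2.41  0.52 -1.39]
9 x [-0.003, -0.0009, -0.0013, -0.0142, 0.0382, 0.0057]
5 x [0.0001, -0.0005, 0.0, 0.0, 0.0, -0.0658]
```

q3 is now 2.41, on the right side of the singularity. Lowering the pitch.

Emit:
apply_moves(
  motion=[
    [[-0.003,-0.0009,-0.0013,-0.0142,0.0382,0.0057,0],[-0.003,-0.0009,-0.0013,-0.0142,0.0382,0.0057,0],[-0.003,-0.0009,-0.0013,-0.0142,0.0382,0.0057,0],[-0.003,-0.0009,-0.0013,-0.0142,0.0382,0.0057,0],[-0.003,-0.0009,-0.0013,-0.0142,0.0382,0.0057,0],[-0.003,-0.0009,-0.0013,-0.0142,0.0382,0.0057,0],[-0.003,-0.0009,-0.0013,-0.0142,0.0382,0.0057,0],[-0.003,-0.0009,-0.0013,-0.0142,0.0382,0.0057,0],[-0.003,-0.0009,-0.0013,-0.0142,0.0382,0.0057,0],[0,0,0,0,0,0,0]],
  ],
)

```text
clock: 15.45
tool_pos: [472.4, 45.4, 75.3]
ee_rot: [-0.042, 0.972, 0.186, 0.136]
ft_force: [0.4, -0.2, -0.4]
finger_gap: 0.126
grip_force: 116.3
```

Run:
```python
from h import *
from station import bot
s=bot.get_state();r=Q(s["ee_rot"]);G=s["tool_pos"]+r.apply(GR);x=r.as_matrix()[:,0]
print(s["clock"],G,np.arctan2(x[1],x[0]),np.degrees(np.arcsin(x[2])),s["q"].round(2))
# lid corners now: project for candidate angles into top view & compare edges
c=bot.calibration("top"); im=bot.get_image("top")
np.save("top1.npy",im)
hsv=cv2.cvtColor(im,cv2.COLOR_RGB2HSV)
m=((hsv[...,0]<8)|(hsv[...,0]>172))&(hsv[...,1]>120)&(hsv[...,2]>25); m[:110]=0;m[:,:260]=0;m[:,400:]=0
ys,xs=np.nonzero(m);print(xs.min(),xs.max(),ys.min(),ys.max())
H=np.array([130,0,3.])
for th in(0,15,20,25,30,35,40):
  t=np.radians(th)
  L=np.array([[-130,100,z] for z in(0,12)]+[[-130,-100,z] for z in (0,12)])
  L=H+np.c_[np.cos(t)*L[:,0]+np.sin(t)*L[:,2],L[:,1],-np.sin(t)*L[:,0]+np.cos(t)*L[:,2]]
  print(th,proj(c,RIM+trayR(YAW).apply(L)).round(1).tolist())
for x in (300,325,350):
  col=np.nonzero(m[:,x])[0]; print(x,col.tolist())
```

```text
15.45 [465.73111081  41.85321467 101.23728389] 0.3737661530075759 16.24423839759395 [-0.14  0.45  2.23  0.63  0.29  0.46]
275 370 129 396
0 [[286.5, 180.6], [285.8, 182.7], [362.5, 190.8], [362.5, 193.1]]
15 [[284.6, 185.1], [283.9, 186.2], [362.8, 195.7], [363.0, 196.9]]
20 [[284.0, 185.9], [283.3, 186.6], [363.0, 196.6], [363.3, 197.4]]
25 [[283.4, 186.4], [282.8, 186.7], [363.3, 197.2], [363.6, 197.6]]
30 [[282.9, 186.4], [282.3, 186.3], [363.6, 197.4], [364.0, 197.3]]
35 [[282.4, 186.1], [281.9, 185.5], [364.1, 197.1], [364.5, 196.7]]
40 [[281.9, 185.3], [281.5, 184.3], [364.5, 196.5], [365.1, 195.6]]
300 [129, 130, 131, 132, 133, 134, 135, 136, 137, 138, 139, 140, 141, 142, 183, 184, 185, 186, 187, 188]
325 [133, 134, 135, 136, 137, 138, 140, 141, 142, 143, 144, 145, 186, 187, 188, 189, 190, 191, 192]
350 [137, 139, 140, 141, 142, 143, 144, 145, 146, 147, 148, 149, 190, 191, 192, 193, 194, 195]
```

```bash
cat >> h.py <<'E'
def lv(th,pitch,tx,tz,ty=20): return lever(th,pitch-35+th,tx,ty,tz)
E
python3 - <<'E'
from h import *
from station import bot
s=bot.get_state();G=[466,42,101]
rowsn(s,[(pose(G,YAW,8),6),(lv(22,8,-25,-20),2),(lv(22,8,14,-18),3)])
E
```

```text
6 x [-0.0008, -0.0014, -0.0003, -0.0056, 0.015, -0.0527]
2 x [0.0045, -0.0117, 0.0203, 0.0, 0.0, 0.0]
3 x [0.0249, -0.0029, 0.0071, 0.0, 0.0, 0.0]
```

Emit:
apply_moves(
  motion=[
    [[-0.0008,-0.0014,-0.0003,-0.0056,0.015,-0.0527,0],[-0.0008,-0.0014,-0.0003,-0.0056,0.015,-0.0527,0],[-0.0008,-0.0014,-0.0003,-0.0056,0.015,-0.0527,0],[-0.0008,-0.0014,-0.0003,-0.0056,0.015,-0.0527,0],[-0.0008,-0.0014,-0.0003,-0.0056,0.015,-0.0527,0],[-0.0008,-0.0014,-0.0003,-0.0056,0.015,-0.0527,0],[0,0,0,0,0,0,0]],
  ],
)

```text
clock: 16.2
tool_pos: [468.7, 42.0, 73.8]
ee_rot: [0.001, 0.996, -0.055, 0.069]
ft_force: [0.5, -0.4, -0.9]
finger_gap: 0.129
grip_force: 116.2
```

Run:
```python
from h import *
from station import bot
s=bot.get_state();r=Q(s["ee_rot"]);G=s["tool_pos"]+r.apply(GR);x=r.as_matrix()[:,0]
print(s["clock"],G,np.arctan2(x[1],x[0]),np.degrees(np.arcsin(x[2])),s["q"].round(2))
rowsn(s,[(lv(22,8,-25,-20),3),(lv(22,8,14,-18),3)])
# knife check in wrist view: tip predicted, look for blade edge (gray) 
c=bot.calibration("wrist");print(proj(c,s["tool_pos"]+r.apply([TIP])))
im=bot.get_image("wrist").astype(int); print(im[55:100:3,317].tolist()); print(im[110,280:360:4].tolist())
```

```text
16.2 [465.00897692  42.31858234 100.5593748 ] -0.11067733753698589 7.900969371783459 [-0.05  0.46  2.16 -0.01  0.39  1.64]
3 x [0.0037, -0.0081, 0.0138, -0.0011, -0.0002, -0.0015]
3 x [0.0249, -0.0029, 0.0071, 0.0, 0.0, 0.0]
[[316.79656817  75.4691609 ]]
[[173, 168, 159], [173, 167, 159], [173, 170, 162], [173, 170, 161], [174, 173, 165], [174, 174, 167], [174, 171, 163], [173, 168, 160], [174, 168, 160], [174, 170, 162], [174, 177, 181], [175, 177, 181], [175, 177, 181], [175, 177, 181], [175, 177, 182]]
[[111, 108, 103], [109, 106, 101], [115, 111, 106], [111, 107, 103], [109, 105, 101], [115, 111, 107], [171, 172, 177], [175, 177, 181], [175, 177, 182], [175, 177, 182], [175, 177, 181], [174, 176, 181], [175, 177, 181], [174, 177, 181], [175, 177, 181], [175, 177, 181], [108, 105, 100], [109, 105, 100], [115, 111, 106], [110, 106, 101]]
```

```bash
sed -i 's/TIP=np.array(\[89.,0.,-27.\])/TIP=np.array([86.,0.,-27.])/' h.py
python3 - <<'E'
from h import *
from station import bot
s=bot.get_state();r=Q(s["ee_rot"])
c=bot.calibration("wrist");im=bot.get_image("wrist").astype(int)
d=im[...,2]-im[...,0]
for row in (80,82,84,86,88,95,110,130,150,170,190,200,205,210):
  x=np.nonzero(d[row,280:360]>2)[0]; print(row,(x.min()+280,x.max()+280,len(x)) if len(x) else None)
for tx in (86,89):
  for tilt in (-4,0,4,8):
    t=np.radians(tilt)
    q=[[24+(a-24)*np.cos(t),b,-27+(a-24)*np.sin(t)] for a in(tx,tx-63) for b in(-9,9)]
    print(tx,tilt,proj(c,s["tool_pos"]+r.apply(q)).round(1).tolist())
rowsn(s,[(lv(22,8,-25,-20),3),(lv(22,8,15,-18),3)])
E
```

```text
80 None
82 None
84 (np.int64(305), np.int64(330), 26)
86 (np.int64(305), np.int64(342), 38)
88 (np.int64(305), np.int64(342), 38)
95 (np.int64(305), np.int64(341), 37)
110 (np.int64(304), np.int64(341), 38)
130 None
150 None
170 None
190 None
200 None
205 None
210 None
86 -4 [[295.4, 82.7], [338.2, 82.7], [298.9, 217.9], [334.8, 217.9]]
86 0 [[296.1, 83.1], [337.5, 83.0], [298.9, 218.0], [334.8, 218.0]]
86 4 [[296.8, 84.1], [336.8, 84.1], [298.9, 218.0], [334.9, 218.0]]
86 8 [[297.4, 85.8], [336.2, 85.8], [298.9, 218.1], [334.9, 218.1]]
89 -4 [[295.2, 75.0], [338.4, 75.0], [298.7, 212.5], [335.0, 212.5]]
89 0 [[296.0, 75.6], [337.6, 75.6], [298.8, 212.4], [335.0, 212.3]]
89 4 [[296.6, 77.0], [336.9, 77.0], [298.8, 212.3], [334.9, 212.3]]
89 8 [[297.3, 79.0], [336.3, 79.0], [298.8, 212.2], [334.9, 212.2]]
3 x [0.0059, -0.0082, 0.0142, -0.001, -0.0002, -0.0022]
3 x [0.0255, -0.003, 0.0073, 0.0, 0.0, 0.0]
```

```bash
sed -i 's/TIP=np.array(\[86.,0.,-27.\])/TIP=np.array([86.,3.,-18.])/' h.py
python3 - <<'E'
from h import *
from station import bot
s=bot.get_state()
rowsn(s,[(lv(22,13,-25,-20),3),(lv(22,13,15,-18),3)])
E
```

```text
3 x [0.0073, -0.0061, 0.0154, -0.003, -0.0187, -0.0023]
3 x [0.0255, -0.003, 0.0073, 0.0, 0.0, 0.0]
```

Emit:
apply_moves(
  motion=[
    [[0.0073,-0.0061,0.0154,-0.003,-0.0187,-0.0023,0],[0.0073,-0.0061,0.0154,-0.003,-0.0187,-0.0023,0],[0.0073,-0.0061,0.0154,-0.003,-0.0187,-0.0023,0],[0.0255,-0.003,0.0073,0,0,0,0],[0.0255,-0.003,0.0073,0,0,0,0],[0.0255,-0.003,0.0073,0,0,0,0],[0,0,0,0,0,0,0]],
  ],
)

```text
clock: 17.0
tool_pos: [519.2, 26.6, 109.0]
ee_rot: [0.008, 0.992, -0.06, 0.115]
ft_force: [0.4, -0.7, -0.0]
finger_gap: 0.131
grip_force: 116.3
```

Run:
```python
from h import *
from station import bot
s=bot.get_state();print(tipnow(s),s["q"].round(2),s["ee_rot"])
rowsn(s,[(lv(22,13,15,-18),1),(lv(22,13,15,-10),1),(lv(22,13,15,-1),1),(lv(27,13,15,-1),1),(lv(32,13,15,-1),1),(lv(37,13,15,-1),1)])
```

```text
(array([18.89469982, 18.71587159, 29.68231608]), array([ 0.37505805, -0.65497476, -0.30059412])) [-0.07  0.42  2.07 -0.03  0.41  1.65] [ 0.0079984   0.99158593 -0.05981456  0.11452327]
1 x [-0.0034, 0.0025, -0.0026, 0.0016, 0.0019, 0.0024]
1 x [-0.0036, 0.0004, 0.0156, 0.0, 0.0, 0.0]
1 x [-0.004, 0.0005, 0.0175, 0.0, 0.0, 0.0]
1 x [-0.0038, 0.0004, 0.0197, 0.0, 0.0, 0.0]
1 x [-0.0021, 0.0002, 0.02, 0.0, 0.0, 0.0]
1 x [-0.0003, 0.0, 0.0201, 0.0, 0.0, 0.0]
```

Emit:
apply_moves(
  motion=[
    [[-0.005,0.002,0.0145,0.0016,0.0019,0.0024,0],[-0.004,0.0005,0.0175,0,0,0,0],[-0.0038,0.0004,0.0197,0,0,0,0],[0,0,0,0,0,0,0]],
  ],
)

```text
clock: 17.4
tool_pos: [510.6, 28.5, 135.0]
ee_rot: [0.007, 0.992, -0.058, 0.111]
ft_force: [-0.3, -0.2, -2.9]
finger_gap: 0.125
grip_force: 119.4
```

Emit:
apply_moves(
  motion=[
    [[-0.0021,0.0002,0.02,0,0,0,0],[-0.0003,0,0.0201,0,0,0,0],[0,0,0,0,0,0,0]],
  ],
)

```text
clock: 17.7
tool_pos: [510.2, 28.6, 155.0]
ee_rot: [0.007, 0.992, -0.058, 0.112]
ft_force: [-0.8, 0.2, -3.5]
finger_gap: 0.125
grip_force: 119.3
```

Run:
```python
from h import *
from station import bot
s=bot.get_state();print(tipnow(s),s["q"].round(2),s["wrist_torque"])
rowsn(s,[(lv(t,13,15,-1),1) for t in(42,47,52,57,62)])
c=bot.calibration("wrist");im=bot.get_image("wrist").astype(int);print(proj(c,s["tool_pos"]+Q(s["ee_rot"]).apply([TIP])))
d=im[...,2]-im[...,0]
for row in range(50,220,10):
  x=np.nonzero(d[row,280:360]>2)[0]; print(row,(x.min()+280,x.max()+280,len(x)) if len(x) else None,im[row,317].tolist())
```

```text
(array([37.71036996, 19.9321286 , 72.14387506]), array([-2.66322203,  0.11324577, -2.4322342 ])) [-0.07  0.34  2.04 -0.02  0.54  1.64] [0.07742385 0.64412755 0.02009154]
1 x [0.0022, -0.0001, 0.0182, -0.0, -0.0017, -0.0002]
1 x [0.0031, -0.0004, 0.0198, 0.0, 0.0, 0.0]
1 x [0.0048, -0.0006, 0.0195, 0.0, 0.0, 0.0]
1 x [0.0065, -0.0008, 0.019, 0.0, 0.0, 0.0]
1 x [0.0081, -0.001, 0.0183, 0.0, 0.0, 0.0]
[[323.19669917  84.22711723]]
50 None [135, 127, 111]
60 None [135, 127, 110]
70 None [111, 92, 94]
80 None [101, 31, 28]
90 None [103, 34, 32]
100 None [104, 37, 36]
110 None [88, 37, 36]
120 (np.int64(305), np.int64(323), 3) [198, 198, 199]
130 (np.int64(296), np.int64(332), 37) [198, 200, 206]
140 (np.int64(297), np.int64(332), 36) [198, 200, 205]
150 (np.int64(297), np.int64(332), 36) [199, 201, 206]
160 (np.int64(297), np.int64(332), 36) [198, 201, 206]
170 (np.int64(308), np.int64(311), 4) [134, 130, 131]
180 None [132, 130, 130]
190 (np.int64(280), np.int64(284), 5) [131, 128, 128]
200 (np.int64(282), np.int64(285), 4) [131, 127, 128]
210 (np.int64(280), np.int64(288), 9) [129, 126, 127]
```

The wrist rows show the red rail at rows 78–112 with the blade coming out below it, and the load is 3.5 N. Lifting on.

Emit:
apply_moves(
  motion=[
    [[0.0022,-0.0001,0.0182,0,-0.0017,-0.0002,0],[0.0031,-0.0004,0.0198,0,0,0,0],[0.0048,-0.0006,0.0195,0,0,0,0],[0,0,0,0,0,0,0]],
  ],
)

```text
clock: 18.15
tool_pos: [516.1, 27.9, 184.2]
ee_rot: [0.007, 0.992, -0.058, 0.114]
ft_force: [-1.0, -0.0, -2.1]
finger_gap: 0.124
grip_force: 119.4
```

Emit:
apply_moves(
  motion=[
    [[0.0065,-0.0008,0.019,0,0,0,0],[0.0081,-0.001,0.0183,0,0,0,0],[0,0,0,0,0,0,0]],
  ],
)

```text
clock: 18.45
tool_pos: [524.0, 26.9, 202.8]
ee_rot: [0.007, 0.992, -0.058, 0.114]
ft_force: [1.0, -0.4, -3.0]
finger_gap: 0.124
grip_force: 119.4
```

Run:
```python
from h import *
from station import bot
s=bot.get_state();print(tipnow(s),s["q"].round(2),s["wrist_torque"])
rowsn(s,[(lv(t,13,15,-1),1) for t in(66,70,74,77)])
c=bot.calibration("wrist");im=bot.get_image("wrist").astype(int)
for row in range(10,220,10):print(row,im[row,317].tolist(),end=" ")
```

```text
(array([ 76.57397368,  19.82818091, 103.74996175]), array([-0.8729444 , -0.31728592, -3.03511007])) [-0.07  0.28  1.96 -0.02  0.67  1.63] [0.06357385 0.16278007 0.01885816]
1 x [0.0047, -0.0002, 0.0134, 0.0001, 0.0016, 0.0001]
1 x [0.0086, -0.001, 0.0135, 0.0, 0.0, 0.0]
1 x [0.0095, -0.0011, 0.0129, 0.0, 0.0, 0.0]
1 x [0.0077, -0.0009, 0.0092, 0.0, 0.0, 0.0]
10 [140, 145, 140] 20 [139, 145, 140] 30 [140, 145, 141] 40 [140, 145, 140] 50 [138, 144, 139] 60 [138, 143, 139] 70 [110, 103, 99] 80 [98, 30, 28] 90 [101, 32, 30] 100 [87, 34, 33] 110 [76, 35, 34] 120 [212, 213, 214] 130 [212, 215, 219] 140 [213, 215, 219] 150 [213, 215, 220] 160 [213, 216, 220] 170 [208, 210, 215] 180 [143, 140, 141] 190 [141, 138, 139] 200 [141, 137, 138] 210 [139, 135, 136]
```

Emit:
apply_moves(
  motion=[
    [[0.0047,-0.0002,0.0134,0.0001,0.0016,0.0001,0],[0.0086,-0.001,0.0135,0,0,0,0],[0.0095,-0.0011,0.0129,0,0,0,0],[0,0,0,0,0,0,0]],
  ],
)

```text
clock: 18.9
tool_pos: [534.9, 25.8, 222.2]
ee_rot: [0.007, 0.992, -0.058, 0.112]
ft_force: [-0.9, -0.0, -0.1]
finger_gap: 0.128
grip_force: 119.5
```

Emit:
apply_moves(
  motion=[
    [[0.0077,-0.0009,0.0092,0,0,0,0],[0,0,0,0,0,0,0]],
  ],
)

```text
clock: 19.1
tool_pos: [538.4, 25.4, 226.1]
ee_rot: [0.007, 0.992, -0.058, 0.112]
ft_force: [1.7, 0.3, -4.7]
finger_gap: 0.125
grip_force: 119.2
```

```bash
cat > lidcheck.py <<'E'
from h import *
from station import bot
def lidpt(th,y,x,z):
  t=np.radians(th);return RIM+trayR(YAW).apply([130+np.cos(t)*(x-130)+np.sin(t)*z,y,3-np.sin(t)*(x-130)+np.cos(t)*z])
def check():
  c=bot.calibration("scene");im=bot.get_image("scene");hsv=cv2.cvtColor(im,cv2.COLOR_RGB2HSV)
  m=((hsv[...,0]<8)|(hsv[...,0]>172))&(hsv[...,1]>130)&(hsv[...,2]>25)
  best=[]
  base=np.zeros(m.shape,np.uint8)
  for th in range(0,84,2):
    M=np.zeros(m.shape,np.uint8)
    for z in(0,12):
      for q in([(0,100),(0,-100),(16,-100),(16,100)],[(0,-100),(130,-100),(130,-84),(0,-84)][:0] or [(0,-100),(130,-100),(130,-84),(0,-84)],[(0,100),(130,100),(130,84),(0,84)]):
        P=proj(c,np.array([lidpt(th,b,a,z) for a,b in q]));cv2.fillConvexPoly(M,P.round().astype(np.int32),1)
    best.append((m[M>0].mean(),th))
  print(sorted(best)[::-1][:5])
E
python3 - <<'E'
from lidcheck import *
s=bot.get_state();print(tipnow(s),s["q"].round(2),s["wrist_torque"])
check()
E
```

```text
(array([101.75382303,  20.03125616, 114.09889915]), array([-1.35174689,  0.49867784, -4.77058367])) [-0.07  0.27  1.9  -0.02  0.75  1.63] [ 0.03512387  0.36452293 -0.01855108]
[(np.float64(0.7947340139709833), 74), (np.float64(0.788813382122321), 78), (np.float64(0.7877679038159958), 76), (np.float64(0.7651434643995749), 72), (np.float64(0.7589055240061952), 80)]
```

Emit:
apply_moves(
  motion=[
    [[-0.0086,0.001,-0.0135,0,0,0,0],[-0.03,0.0035,-0.01,0,0,0,0],[-0.05,0.006,-0.012,0,0,0,0],[-0.05,0.006,-0.012,0,0,0,0],[0,0,0,0,0,0,0]],
  ],
)

```text
clock: 19.65
tool_pos: [465.5, 34.1, 201.2]
ee_rot: [0.007, 0.992, -0.058, 0.11]
ft_force: [-0.5, 0.1, -0.7]
finger_gap: 0.124
grip_force: 119.6
```

Run:
```python
from lidcheck import *
s=bot.get_state();print(s["clock"],tipnow(s),s["q"].round(2))
check()
rowsn(s,[(pose([460,-311,120],-.228,7),10),])
```

```text
19.65 (array([ 27.26445032,  20.20300449, 135.49355707]), array([-0.80853649,  0.08839871, -0.24393584])) [-0.06  0.21  2.08 -0.02  0.64  1.64]
[(np.float64(0.7893605588393336), 74), (np.float64(0.7830632514375326), 78), (np.float64(0.781495033978045), 76), (np.float64(0.7598299681190224), 72), (np.float64(0.7537429013939081), 80)]
10 x [-0.0005, -0.0692, -0.0216, 0.0011, 0.0062, -0.0071]
```

The lid stands by itself at about 76°. Taking the knife back over the pad.

Emit:
apply_moves(
  motion=[
    [[-0.0005,-0.0692,-0.0216,0.0011,0.0062,-0.0071,0],[-0.0005,-0.0692,-0.0216,0.0011,0.0062,-0.0071,0],[-0.0005,-0.0692,-0.0216,0.0011,0.0062,-0.0071,0],[-0.0005,-0.0692,-0.0216,0.0011,0.0062,-0.0071,0],[-0.0005,-0.0692,-0.0216,0.0011,0.0062,-0.0071,0],[-0.0005,-0.0692,-0.0216,0.0011,0.0062,-0.0071,0],[-0.0005,-0.0692,-0.0216,0.0011,0.0062,-0.0071,0],[-0.0005,-0.0692,-0.0216,0.0011,0.0062,-0.0071,0],[-0.0005,-0.0692,-0.0216,0.0011,0.0062,-0.0071,0],[-0.0005,-0.0692,-0.0216,0.0011,0.0062,-0.0071,0],[0,0,0,0,0,0,0],[0,0,0,0,0,0,0]],
  ],
)

```text
clock: 20.9
tool_pos: [466.0, -313.2, 93.4]
ee_rot: [0.007, 0.991, -0.114, 0.062]
ft_force: [0.5, 0.2, -0.7]
finger_gap: 0.123
grip_force: 119.7
```

Run:
```python
from h import *
from station import bot
s=bot.get_state();r=Q(s["ee_rot"]);x=r.as_matrix()[:,0];G=s["tool_pos"]+r.apply(GR)
print(s["clock"],G,np.arctan2(x[1],x[0]),np.degrees(np.arcsin(x[2])),s["q"].round(2))
c=bot.calibration("wrist");im=bot.get_image("wrist").astype(int)
for row in range(70,230,6):
  h=im[row,270:370];x=np.nonzero((h[:,0]-h[:,2])<4)[0]; print(row,(x.min()+270,x.max()+270,len(x)) if len(x) else None,im[row,318].tolist())
for tx in (84,86,88):
  for tilt in (0,4,8,12):
    t=np.radians(tilt)
    q=[[a*np.cos(t),b,-27+a*np.sin(t)] for a in(tx,tx-63) for b in(-9,9)]
    print(tx,tilt,proj(c,s["tool_pos"]+r.apply(q)).round(1).tolist())
```

```text
20.9 [ 462.75360271 -312.39211463  120.22253315] -0.22991685739953158 7.127464740859501 [-0.74  0.52  1.91  0.11  0.6   0.98]
70 (np.int64(270), np.int64(369), 64) [130, 125, 120]
76 (np.int64(270), np.int64(369), 48) [137, 132, 126]
82 (np.int64(270), np.int64(369), 35) [133, 128, 123]
88 (np.int64(270), np.int64(369), 60) [130, 126, 128]
94 (np.int64(270), np.int64(369), 50) [130, 126, 127]
100 (np.int64(295), np.int64(369), 38) [130, 126, 127]
106 (np.int64(295), np.int64(331), 37) [129, 126, 126]
112 (np.int64(295), np.int64(331), 37) [128, 124, 126]
118 (np.int64(296), np.int64(331), 36) [128, 125, 125]
124 (np.int64(296), np.int64(331), 36) [127, 124, 125]
130 (np.int64(297), np.int64(331), 34) [125, 123, 123]
136 (np.int64(297), np.int64(331), 34) [125, 121, 122]
142 (np.int64(297), np.int64(331), 30) [124, 121, 121]
148 (np.int64(297), np.int64(331), 31) [122, 119, 119]
154 (np.int64(298), np.int64(332), 32) [122, 119, 119]
160 (np.int64(298), np.int64(332), 32) [121, 118, 118]
166 (np.int64(298), np.int64(332), 28) [119, 116, 116]
172 (np.int64(299), np.int64(332), 27) [119,
[... 624 characters left out ...]
, [334.5, 220.6]]
84 8 [[297.8, 91.1], [335.6, 91.1], [299.2, 219.8], [334.4, 219.8]]
84 12 [[298.6, 93.8], [334.8, 93.8], [299.4, 219.2], [334.2, 219.2]]
86 0 [[296.0, 83.0], [337.4, 82.9], [298.8, 217.9], [334.8, 217.9]]
86 4 [[296.9, 84.4], [336.5, 84.4], [299.0, 216.8], [334.6, 216.8]]
86 8 [[297.8, 86.7], [335.7, 86.7], [299.2, 216.0], [334.4, 216.0]]
86 12 [[298.5, 89.7], [334.9, 89.6], [299.4, 215.4], [334.2, 215.4]]
88 0 [[295.9, 78.0], [337.5, 78.0], [298.7, 214.2], [334.9, 214.2]]
88 4 [[296.8, 79.7], [336.6, 79.7], [298.9, 213.0], [334.6, 213.0]]
88 8 [[297.7, 82.3], [335.7, 82.2], [299.1, 212.2], [334.4, 212.1]]
88 12 [[298.5, 85.5], [334.9, 85.5], [299.3, 211.5], [334.2, 211.5]]
```

Run:
```python
from h import *
from station import bot
s=bot.get_state()
rowsn(s,[(pose([458,-312,25],-.228,9),5),(pose([458,-312,21.5],-.228,9),1)])
```

```text
5 x [-0.0016, -0.0002, -0.0382, -0.001, -0.004, 0.0001]
1 x [0.0, 0.0, -0.007, 0.0, 0.0, 0.0]
```

Emit:
apply_moves(
  motion=[
    [[-0.0016,-0.0002,-0.0382,-0.001,-0.004,0,0],[-0.0016,-0.0002,-0.0382,-0.001,-0.004,0,0],[-0.0016,-0.0002,-0.0382,-0.001,-0.004,0,0],[-0.0016,-0.0002,-0.0382,-0.001,-0.004,0,0],[-0.0016,-0.0002,-0.0382,-0.001,-0.004,0,0],[0,0,0,0,0,0,0],[0,0,0,0,0,0,0]],
  ],
)

```text
clock: 21.65
tool_pos: [462.2, -312.2, -0.9]
ee_rot: [0.009, 0.99, -0.113, 0.078]
ft_force: [0.7, -0.3, -0.6]
finger_gap: 0.131
grip_force: 119.7
```

Emit:
apply_moves(
  motion=[
    [[0,0,-0.003,0,0,0,0],[0,0,-0.002,0,0,0,0],[0,0,0,0,0,0,0]],
  ],
)

```text
clock: 21.95
tool_pos: [462.5, -313.0, -3.1]
ee_rot: [0.01, 0.99, -0.114, 0.079]
ft_force: [2.9, 2.1, 5.8]
finger_gap: 0.127
grip_force: 120.7
```

Contact with the pad at 6 N, so I release and rise.

Emit:
apply_moves(
  motion=[
    [[0,0,0,0,0,0,0.2],[0,0,0.001,0,0,0,0.3],[0,0,0,0,0,0,0.4],[0,0,0,0,0,0,0.5],[0,0,0,0,0,0,0.5],[0,0,0.02,0,0,0,0.5],[0,0,0.06,0,0,0,0.6],[0,0,0.08,0,0,0,0.6],[0,0,0.08,0,0,0,0.6],[0,0,0,0,0,0,0.6],[0,0,0,0,0,0,0.6]],
  ],
)

```text
clock: 23.05
tool_pos: [461.9, -312.9, 117.6]
ee_rot: [0.01, 0.99, -0.114, 0.079]
ft_force: [-0.5, 0.1, 0.0]
finger_gap: 0.602
grip_force: 0.0
```

Run:
```python
from lidcheck import *
s=bot.get_state();print(s["clock"],s["tool_pos"]); check()
a=cv2.imread("pics/top0.png")[:,:,::-1].astype(int)
b=bot.get_image("top").astype(int);c=bot.calibration("top")
# other objects: intensity difference in their windows
for n,x0,x1,y0,y1 in(("cup",205,242,138,172),("ink",195,242,203,250),("pw",408,445,116,180),("purple",355,380,243,312)):
  print(n,np.abs(a-b)[y0:y1,x0:x1].mean().round(2))
# knife in wrist view: expected pixels if lying at z 10 on pad (pad yaw -.2)
w=bot.get_image("wrist").astype(int);cw=bot.calibration("wrist")
o=np.array([458,-312,10])-29*np.array([np.cos(-.23),np.sin(-.23),0])
q=[o+R.from_euler("z",-.23).apply(p) for p in([115,9,10],[115,-9,10],[55,9,10],[55,-9,10],[45,0,20],[-45,0,20])]
print(proj(cw,q).round(1).tolist())
cr=proj(cw,[[540.8,-288.9,10],[525.7,-366.7,10],[322.6,-325.1,10],[338.6,-248,10]]).round(0);print("pad",cr.tolist())
for row in range(80,290,10): print(row,[tuple(int(v) for v in w[row,x]) for x in (290,302,308,317,326,332,345)])
```

```text
23.05 [ 461.89491418 -312.92502503  117.62177338]
[(np.float64(0.7947340139709833), 74), (np.float64(0.7882906429691584), 78), (np.float64(0.7856769472033456), 76), (np.float64(0.7651434643995749), 72), (np.float64(0.7594217862674238), 80)]
cup 9.97
ink 9.22
pw 10.85
purple 27.56
[[307.2, 116.6], [327.3, 116.6], [307.5, 183.2], [326.9, 183.3], [317.2, 195.5], [317.1, 289.7]]
pad [[273.0, 130.0], [358.0, 126.0], [359.0, 330.0], [283.0, 332.0]]
80 [(178, 180, 183), (136, 130, 125), (139, 134, 129), (136, 131, 125), (175, 177, 181), (177, 180, 184), (178, 180, 184)]
90 [(136, 131, 126), (135, 129, 124), (141, 136, 130), (134, 129, 124), (135, 130, 125), (139, 133, 128), (178, 180, 181)]
100 [(137, 132, 127), (137, 131, 126), (133, 129, 123), (135, 130, 124), (134, 128, 123), (142, 137, 130), (139, 134, 129)]
110 [(137, 132, 127), (136, 131, 127), (142, 136, 130), (137, 131, 126), (130, 125, 120), (136, 131, 126), (138, 133, 127)]
120 [(135, 130, 124), (138, 133, 127), (129, 125, 127), (130, 126, 127), (128, 125, 126), (139, 133, 128), (140, 134, 129)]
130 [(99, 72, 55), (104, 74, 55), (
[... 997 characters left out ...]
 (80, 55, 39), (122, 94, 67), (93, 64, 45), (96, 66, 47), (97, 68, 49)]
230 [(98, 67, 47), (93, 64, 44), (80, 55, 38), (121, 94, 67), (92, 64, 45), (79, 55, 39), (96, 66, 48)]
240 [(99, 68, 46), (92, 63, 43), (81, 56, 39), (120, 93, 66), (79, 54, 39), (79, 55, 39), (96, 66, 48)]
250 [(97, 66, 45), (91, 62, 43), (83, 56, 39), (99, 77, 55), (78, 54, 38), (79, 55, 40), (128, 87, 60)]
260 [(83, 57, 38), (76, 52, 36), (79, 54, 37), (98, 75, 54), (78, 53, 37), (128, 86, 58), (127, 86, 59)]
270 [(83, 57, 38), (76, 51, 36), (79, 54, 37), (98, 75, 54), (127, 85, 58), (127, 85, 57), (127, 86, 59)]
280 [(83, 56, 38), (75, 51, 35), (78, 53, 36), (97, 75, 54), (127, 85, 57), (128, 86, 58), (128, 87, 59)]
```

The knife lies flat on the pad, with its tip and ferrule at the predicted rows. The lid stands at about 76°, and the gripper is clear of everything. Handing in.

```bash
python3 -c "
from station import bot
print(bot.job_done())"
```

```text
the job is handed in; nothing more can be done
None
```

The job is handed in: I found the left slot with the blade, levered the lid open with the knife to about 76°, where it stays up by itself, laid the knife back flat on its pad, and never went near the ink stone, cup or paperweight.

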